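Slide the sample carrier under the marking mask bridge

ROBOT

A 6-joint arm with a two-finger parallel gripper is mounted at the origin on the work surface. World frame = base frame: x ahead of the robot, y to its left, z up, the work surface at z = 0. Lengths are in mm, angles in degrees, forces in N, time in s.
With the tool pointing down it reaches from about 300 to 850 mm from the base axis. Payload 4.2 kg.
Tool frame: the origin (TCP) lies between the finger pads; the fingertips stand 19 mm ahead of it and the grasp point (between the pads) is the TCP (env.tips_ahead is the distance from the TCP to the fingertips, in mm); z points along the fingers, y is the direction in which the jaws open and shut (so a half turn about z gives the same grasp; the last joint's range is limited). The gripper opens to 91 mm and grips with 3 to 60 N. Pads are 32 mm wide; open, the fingers measure 118 mm over their backs; the gripper's body (76 mm by 178 mm) begins 60 mm behind the grasp point.
Start: joints at [-77.578, 18.312, 89.639, -0, 72.044, -1.146], TCP at [134.894, -558.971, 194.976] pointing down, gripper open.
Joint ranges: [-177.97, 177.97], [-48.28, 115.42], [12.27, 149.76], [-77.06, 257.06], [2.81, 150.46], [-146.56, 146.56]. Speed limits (degrees/s): [147.25, 147.25, 180, 180, 180, 180].

INTERFACE

Orientations are given as [roll, pitch, yaw] about the fixed x, y, z axes, in that order (R = Rz(yaw) Ry(pitch) Rx(roll)).
In Python, from workcell import telemetry, viewer, job_done, env gives the robot as it stands. The module is installed in compiled form; this text tells all that it offers.
- The arm moves only by the shell command python3 -m jog 'ROWS' [FORCE]. ROWS is JSON, a list of rows, each a list of 3 entries, a list of its own where there are three numbers: the shift along the tool's x, y, z in cm, then the turn about the tool's z in degrees, then the opening, from 0 (shut) to 1 (fully open). A call has 1 to 10 rows; each row shifts and turns the pose as measured when the row begins, along the tool's axes as they then stand; what a row does not reach is not made up. A row lasts 1/8 s, in which the tool goes at most 62.5 mm and 10.7 degrees, less where a joint would pass 70% of its speed; a pose out of reach is approached as far as the arm can. A call is refused whole if a number of a shift passes 6.25 or a number of a turn 10.7, either way. A call with a gripper value outside its range is refused whole. The fingers move at their own pace and stop on an object; FORCE is the grip in N (left out, the last holds). Time passes only in rows, so rows that do not move let the fingers close. It gives the time, the measured TCP pose, the force and the opening at its end, in the units of the state.
- telemetry.state(): the state, without advancing time (a new reading comes with each control period).
- viewer.grab_frame(name): name is "side" or "top" or "wrist"; returns a dict with "color" (420x560x3 uint8, red, green, blue), "K" (3x3 intrinsics, pixels), "k1" (the pictures are not rectified: a ray, as slopes to the right and down, at radius r is drawn at 1 + k1 r^2 times it, then the intrinsics apply), "rvec" (rotation vector, rad) and "tvec" (3), from world to camera coordinates, as OpenCV has them. Camera axes: x right, y down, z forward; pixel columns grow to the right and rows downward; lengths in mm; the calibration is good to about 2 mm. A picture is of the moment at which its call begins. There is no depth.
- job_done(): hands the job in, once; it reports no verdict.
The state is a dict: "time_s": time; "qpos": joint angles; "qvel": joint speeds; "effort": joint torques, N m; "ee_pos": TCP position; "ee_rot": TCP orientation; "force": force on the tool from outside, world axes, zero at the start; "torque": the same for the moment, N m; "gripper_width": finger opening in mm.
Only numpy, scipy, OpenCV 4.12 (cv2) and the standard library are available. Lean on these libraries where they do the work, as an engineer would, in place of code of your own. Each camera call takes 0.05 s, during which the arm holds its last target. There are 200 camera calls.

TASK

On the laser-marking stage, push the flat black sample carrier along the stage and under the low mask bridge until its front edge sits flush against the stop bar beyond. Keep it flat on the stage all the way: push it with the fingers, and never lift it or tip it on its small foot. Leave the lens barrel, the collar and the screwdriver where they are, and finish with the fingers clear.

Things in the scene. Friction and masses are not known exactly. Their poses are not given: they have to be found in the camera images.
- stage: Fixed stage: aluminium-topped black slab 460 mm long (its x, -270 to +190) and 280 mm wide (its y, +-140), flat top 30 mm above the table. Origin: at table height on its centre line. Its +x is the direction in which the carrier slides in. The mask bridge and the stop bar are screwed to it.
- mouth (a point): Middle of the bridge's entrance, at stage-top height (stage x = 40 mm, y = 0); axes as the stage's. The bridge is 70 mm deep in x (40 to 110): two posts 20 mm thick, 112 mm apart inside, and a 10 mm deck with a 40 x 70 mm window in its middle. Headroom 20 mm; deck top 30 mm over the stage top. Fingers need not go under it.
- stop (a point): Middle of the foot of the stop bar's face, at stage-top height (stage x = 140 mm, y = 0); axes as the stage's. The bar is rigid, 16 mm high, 150 mm wide and 20 mm thick.
- carrier: Loose flat black plate 130 (its x) x 96 (its y) x 8 mm, about 0.35 kg, a wood tile 2 mm proud on top; 16 mm high in all. Its centred foot, 80 x 60 x 6 mm, is smaller, so the plate's edge is 6 to 14 mm over the stage and pressing down at an edge tips it. Origin: centre of the foot's underside. Starts before the bridge, up to 30 mm off line, turned up to 0.3 rad.
- home (a point): Where the carrier's origin is when it is home: stage x = 75 mm, y = 0, at stage-top height; axes as the stage's, and the carrier's x then lies along this x. Side play between the posts is 8 mm either way. At home the carrier's +x edge is on the stop bar and its rear edge stands 30 mm out of the bridge on the entry side.
- lens_barrel: Bystander: steel lens barrel standing on the stage beside a bridge post, 32 mm across, 45 mm tall. Origin: centre of its underside.
- collar: Bystander: plain aluminium collar (a ring with a 20 mm bore) lying flat on the stage beside a bridge post, 36 mm across, 30 mm tall. Origin: centre of its underside.
- driver: Bystander: screwdriver 160 mm long lying on the table near the stage. Origin: under its middle; its x axis runs along the shaft.
Mind the look-alikes: they are no part of the job. What is meant by the carrier is not turquoise or yellow, and is the larger of those in its own colour.

How it is judged (in metres and radians):
On the way:
1. the carrier's front edge has gone in under the bridge, flat on the stage (x of carrier in the frame of stage above 0 m and angle between carrier's own z axis and vertical below 0.05 rad), for 0.1 s.
At the end, for the whole second after the job is handed in: The carrier lies flat under the bridge, square to the stage within 0.06 rad, its origin within 4 mm of the home distance from the stop and within 12 mm of the centre line, at rest and released; the lens barrel, collar and screwdriver are within 15 mm of where they stood (x of carrier in the frame of stage between 0.071 and 0.079 m and y of carrier in the frame of stage between -0.012 and 0.012 m and angle between the x axis of carrier and the x axis of stage, either way round below 0.06 rad and angle between carrier's own z axis and vertical below 0.03 rad and z of carrier in the frame of stage below 0.033 m and linear speed of carrier below 0.01 m/s and distance of each of lens_barrel, collar, driver from where it was at the start of the episode below 0.015 m); the robot touches nothing.
It fails at once if the carrier is lifted off the stage (5 mm or more) (z of carrier in the frame of stage above 0.035 m).
It fails at once if the carrier is tipped (more than 0.1 rad) (angle between carrier's own z axis and vertical above 0.1 rad).
It fails at once if the lens barrel is moved more than 15 mm (distance of lens_barrel from where it was at the start of the episode above 0.015 m).
It fails at once if the collar is moved more than 15 mm (distance of collar from where it was at the start of the episode above 0.015 m).
It fails at once if the screwdriver is moved more than 15 mm (distance of driver from where it was at the start of the episode above 0.015 m).
It also fails if it takes over 58 s, if anything falls off the work surface, if the arm or the gripper's body presses on something with over 40 N, if the wrist force passes 120 N, or if a joint passes its speed limit or range.

## Working session

There is one attempt and no reset: what is moved stays moved. The work goes in short steps, Python scripts to look and compute and a shell command to move; the robot and the scene stay as the last step left them, time stands still between calls to the robot, and variables do not carry over. Pictures are saved under pics/ and viewed, about 8 in all and at most 12, crops included, and the job is handed in when it is done.

```bash
mkdir -p pics
cat > h.py <<'E'
import numpy as np, cv2, json
from workcell import telemetry, viewer, env
def grab(n,tag):
    f=viewer.grab_frame(n); cv2.imwrite(f'pics/{tag}.png',f['color'][:,:,::-1]); np.savez(f'pics/{tag}.npz',**f); return f
def load(tag): return np.load(f'pics/{tag}.npz')
def ray(f,uv):
    K=np.array(f['K']);k=float(f['k1']);p=np.array([(uv[0]-K[0,2])/K[0,0],(uv[1]-K[1,2])/K[1,1]])
    s=p.copy()
    for _ in range(20): s=p/(1+k*(s@s))
    R=cv2.Rodrigues(np.array(f['rvec'],float).reshape(3))[0];t=np.array(f['tvec'],float).reshape(3)
    return -R.T@t, R.T@np.array([s[0],s[1],1])
def at(f,uv,z):
    c,d=ray(f,uv); return (c+d*(z-c[2])/d[2]).round(1)
def proj(f,P):
    R=cv2.Rodrigues(np.array(f['rvec'],float).reshape(3))[0];t=np.array(f['tvec'],float).reshape(3)
    q=np.atleast_2d(P)@R.T+t; s=q[:,:2]/q[:,2:]; s=s*(1+float(f['k1'])*(s**2).sum(1,keepdims=True))
    K=np.array(f['K']);return s*[K[0,0],K[1,1]]+K[:2,2]
E
python3 - <<'E'
from h import *
a=[grab(n,n+'0') for n in('top','side')]
print(telemetry.state()); 
for f in a: print(ray(f,(280,210)),f['k1'])
E
```

```text
{'time_s': 0.1, 'qpos': array([-7.75802590e+01,  1.83478402e+01,  8.96981180e+01, -3.72991543e-04,
        7.20442309e+01, -1.14542446e+00]), 'qvel': array([-0.022748  , -0.07406795, -0.15487108, -0.03992925, -0.06433103,
       -0.04159225]), 'effort': array([-1.85481695e-04, -4.13332736e+01, -2.32509005e+01,  7.28275348e-02,
        4.21406084e-02, -5.75559807e-05]), 'ee_pos': array([ 134.76860675, -558.49705874,  194.21455754]), 'ee_rot': array([-1.79909822e+02, -1.44831473e-03,  1.35652795e+01]), 'force': array([-0.51751274,  0.58558082, -0.02857519]), 'torque': array([-0.01679628, -0.01018183,  0.03806787]), 'gripper_width': 90.97535820729316}
(array([ 450.31791271,   -7.57723322, 1514.97154801]), array([ 0.05318504,  0.01855953, -0.99850176])) -0.1739593764821835
(array([ 214.6824218 , -748.34016176,  566.6768735 ]), array([ 0.36086756,  0.77542305, -0.51818603])) -0.026136198503629256
```

View pics/top0.png

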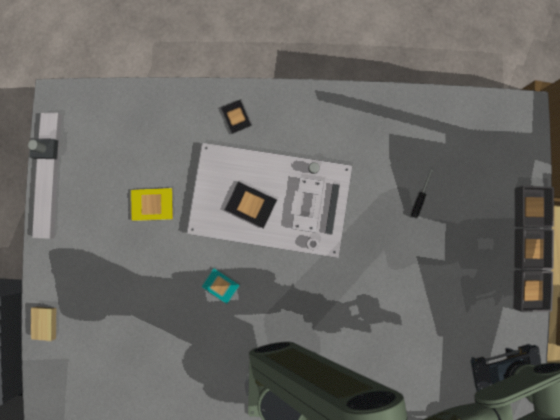

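View pics/side0.png

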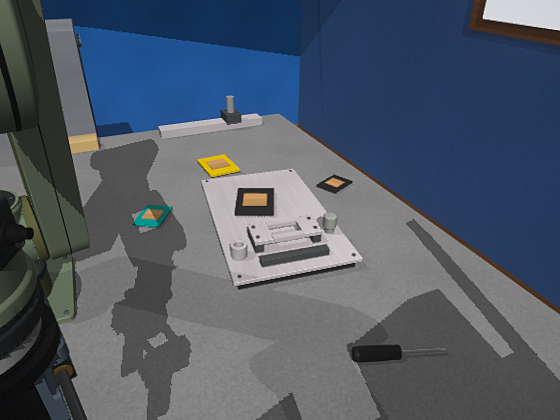

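The top view shows the stage with corners near (203,143), (351,164), (339,257) and (188,234), and the black carrier near (250,205). The bridge is at about (308,205) and the stop bar at (332,208). The barrel and collar are at (314,168) and (313,243), and the driver is at (422,195). I'll enlarge this area to measure it.

Run:
```python
from h import *
im=cv2.imread('pics/top0.png')[135:265,180:360]
cv2.imwrite('pics/c1.png',cv2.resize(im,None,fx=4.4,fy=4.4,interpolation=cv2.INTER_CUBIC))
f=load('top0')
C=np.array([at(f,p,30) for p in[(203,143),(351,164),(339,257),(188,234)]]);print(C)
print(np.linalg.norm(C-np.roll(C,-1,0),axis=1))
# dark blob inside stage
g=cv2.imread('pics/top0.png',0); m=np.zeros_like(g); m[175:235,215:285]=g[175:235,215:285]<60
n,l,s,c=cv2.connectedComponentsWithStats(m); i=1+s[1:,4].argmax()
cs,_=cv2.findContours((l==i).astype(np.uint8),0,1); r=cv2.minAreaRect(cs[0]);b=cv2.boxPoints(r);print(r,b)
B=np.array([at(f,p,44) for p in b]);print(B,np.linalg.norm(B-np.roll(B,-1,0),axis=1),B.mean(0))
```

```text
[[ 726.7  260.2   30. ]
 [ 674.2 -189.9   30. ]
 [ 394.1 -159.7   30. ]
 [ 449.3  294.4   30. ]]
[453.15147578 281.72335721 457.44272866 279.50026834]
((250.2634735107422, 204.56517028808594), (41.941009521484375, 30.60416603088379), 25.20112419128418) [[224.77339 209.4816 ]
 [237.80455 181.79037]
 [275.75354 199.64874]
 [262.7224  227.33997]]
[[525.6 183.8  44. ]
 [609.2 147.9  44. ]
 [559.   33.2  44. ]
 [475.9  69.3  44. ]] [ 90.98225102 125.20435296  90.6025386  124.82123217] [542.425 108.55   44.   ]
```

View pics/c1.png

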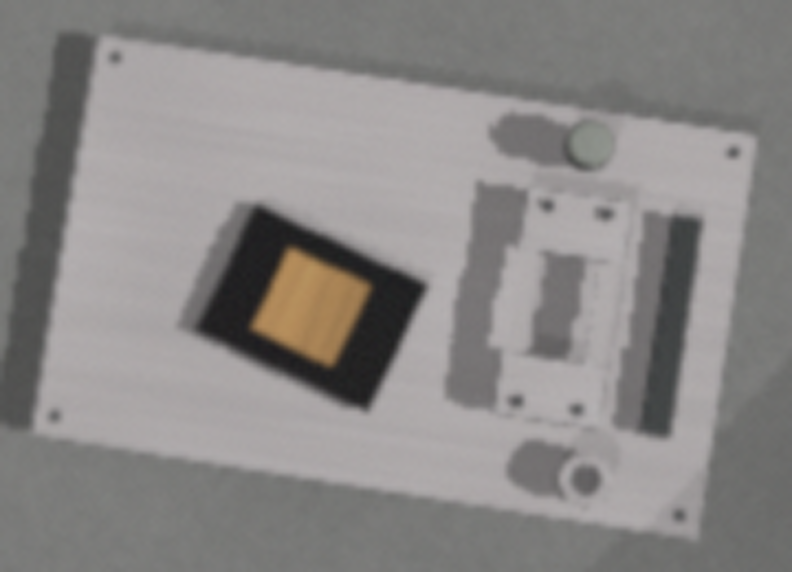

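```bash
cat >> h.py <<'E'
def fit(A,B):
    A=np.array(A,float);B=np.array(B,float)[:,:2];a=A-A.mean(0);b=B-B.mean(0);H=a.T@b
    th=np.arctan2(H[0,1]-H[1,0],H[0,0]+H[1,1]);R=np.array([[np.cos(th),-np.sin(th)],[np.sin(th),np.cos(th)]])
    t=B.mean(0)-R@A.mean(0);return R,t,th,(A@R.T+t-B).round(1)
E
python3 - <<'E'
from h import *
f=load('top0')
q=lambda x,y:((x+.5)/4.4-.5+180,(y+.5)/4.4-.5+135)
R,t,th,e=fit([(-270,140),(190,140),(190,-140),(-270,-140)],[at(f,q(*p),30) for p in[(97,35),(757,133),(697,540),(33,432)]])
print('stage',t,np.degrees(th),e.tolist())
C=[at(f,q(*p),44) for p in[(258,205),(428,285),(368,411),(197,332)]]
Rc,tc,tc_,e=fit([(-65,48),(65,48),(65,-48),(-65,-48)],C);print('car',tc,np.degrees(tc_),e.tolist(),'in stage',R.T@(tc-t),np.degrees(tc_-th))
for n,p,z in[('barrel',(591,144),75),('collar',(581,481),60)]: w=at(f,q(*p),z)[:2];print(n,w,R.T@(w-t))
for p in[(547,205),(606,214),(576,409),(515,401)]: w=at(f,q(*p),60)[:2];print('screw',R.T@(w-t))
for p in[(672,216),(702,217),(668,437),(638,430)]: w=at(f,q(*p),46)[:2];print('bar',R.T@(w-t))
np.savez('stage.npz',R=R,t=t,th=th)
E
```

```text
stage [556.41087585  13.51551236] -97.20114753500589 [[1.2, -0.5], [-0.2, -0.5], [0.6, -0.6], [-1.5, 1.6]]
car [542.15  107.275] -113.4841675870086 [[1.1, 1.2], [0.4, -1.4], [-1.7, -0.9], [0.2, 1.1]] in stage [-91.23228565 -25.90143157] -16.283020052002705
barrel [654.3 -76.1] [ 76.63793676 108.35057606]
collar [431.3 -75.7] [ 104.19483405 -112.94058375]
screw [54.14548261 65.39222989]
screw [94.04735558 65.49486306]
screw [ 93.76352145 -66.28013243]
screw [ 52.85807224 -67.21513256]
bar [138.81454348  72.56231574]
bar [158.96695627  75.00777253]
bar [158.17409918 -75.07544232]
bar [137.50773867 -73.45323912]
```

The fitted stage agrees with the known features: the stop face comes out at x≈138, the bar at ±74 and the screws symmetric. The carrier sits at stage (-91,-26), yawed -16.3°.

1. Push its -y side with both fingers in line along stage x. This squares it and centres it.
2. Push its rear edge with both fingers.

First I'll travel at height.

```bash
python3 -m jog '[[[2.3,-2.9,0],0,0.7],[[2.3,-2.9,0],0,0.7],[[2.3,-2.9,0],0,0.7],[[2.3,-2.9,0],0,0.7],[[2.3,-2.9,0],0,0.7],[[2.3,-2.9,0],0,0.7],[[2.3,-2.9,0],0,0.7],[[2.3,-2.9,0],0,0.7],[[2.3,-2.9,0],0,0.7],[[2.3,-2.9,0],0,0.7]]'
python3 -m jog '[[[2.3,-2.9,0],0,0.7],[[2.3,-2.9,0],0,0.7],[[2.3,-2.9,0],0,0.7],[[2.3,-2.9,0],0,0.7],[[2.3,-2.9,0],0,0.7],[[2.3,-2.9,0],0,0.7],[[2.3,-2.9,0],0,0.7],[[2.3,-2.9,0],0,0.7],[[0,0,0],10.4,0.7],[[0,0,0],10.4,0.7]]'
cat >> h.py <<'E'
S=np.load('stage.npz') if __import__('os').path.exists('stage.npz') else None
def where():
    s=telemetry.state();R=S['R'];print('t',s['time_s'],'stage TCP',(R.T@(s['ee_pos'][:2]-S['t'])).round(1),'z',s['ee_pos'][2].round(1),'rot',s['ee_rot'].round(1),'F stage',(R.T@s['force'][:2]).round(1),s['force'][2].round(1),'w',round(s['gripper_width'],1))
E
python3 -c "from h import *;where()"
```

```text
time_s: 1.35
ee_pos: [292.9, -212.2, 191.5]
ee_rot: [-179.5, 0.0, 13.2]
force: [0.3, 0.3, -0.7]
gripper_width: 63.9
time_s: 2.6
ee_pos: [420.3, 68.1, 190.9]
ee_rot: [-179.6, 0.4, -7.9]
force: [0.4, 0.4, 0.3]
gripper_width: 64.3
t 2.6 stage TCP [ -37.1 -141.9] z 190.9 rot [-179.6    0.4   -7.9] F stage [-0.4  0.4] 0.3 w 64.3
```

```bash
python3 -m jog '[[[0.6,-1.8,0],-0.3,0.7],[[0.6,-1.8,0],-0.3,0.7],[[0.5,-1.8,0],0,0.7],[[0,0,3],0,0.7],[[0,0,3],0,0.7],[[0,0,3],0,0.7],[[0,0,2],0,0.7],[[0,0,1],0,0.7],[[0,0,0.7],0,0.7],[[0,0,0],0,0.7]]'
python3 -c "
from h import *
where();grab('side','side1');grab('wrist','w1')
im=np.hstack([cv2.resize(cv2.imread('pics/side1.png')[120:330,100:400],(429,300)),cv2.resize(cv2.imread('pics/w1.png'),(371,278+22))]);cv2.imwrite('pics/v1.png',im)"
```

```text
time_s: 3.85
ee_pos: [449.7, 131.5, 60.6]
ee_rot: [-179.4, 0.2, -6.3]
force: [0.3, -0.5, -0.2]
gripper_width: 63.8
t 3.85 stage TCP [-103.7 -120.7] z 60.6 rot [-179.4    0.2   -6.3] F stage [0.5 0.3] -0.2 w 63.8
```

View pics/v1.png

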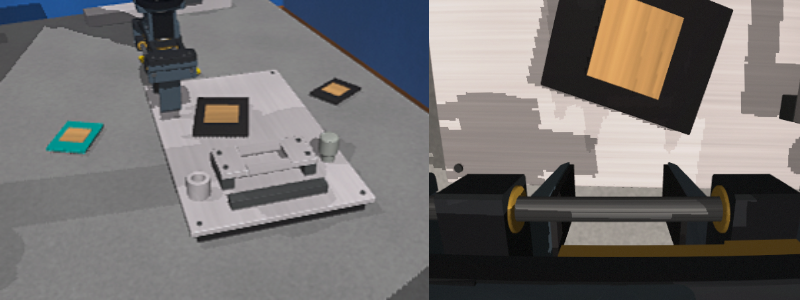

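Both fingertips stand beside the carrier's -y side; in the wrist view (right half) the carrier's near corner is at about (688,133). I'll lower slightly and push sideways.

```bash
python3 -m jog '[[[0,1.2,0.4],0.9,0.7],[[0.6,0,0.0],0,0.7],[[0.6,0,0],0,0.7],[[0.5,0,0],0,0.7],[[0.5,0,0],0,0.7],[[0.5,0,0],0,0.7],[[0.5,0,0],0,0.7]]' 40
python3 -c "
from h import *
where()"
python3 -m jog '[[[0.5,0,0],0,0.7],[[0.5,0,0],0,0.7],[[0.5,0,0],0,0.7],[[0.0,0,0],0,0.7]]'
python3 -c "
from h import *
where();grab('wrist','w2')"
```

```text
time_s: 4.82
ee_pos: [484.0, 114.4, 58.3]
ee_rot: [-179.3, -0.1, -7.3]
force: [-0.3, 0.4, 0.9]
gripper_width: 64.0
t 4.825 stage TCP [-91.  -84.5] z 58.3 rot [-1.793e+02 -1.000e-01 -7.300e+00] F stage [-0.4 -0.4] 0.9 w 64.0
time_s: 5.32
ee_pos: [500.3, 112.4, 58.2]
ee_rot: [-179.3, -0.1, -7.3]
force: [0.5, -0.4, 0.3]
gripper_width: 63.9
t 5.325 stage TCP [-91. -68.] z 58.2 rot [-1.793e+02 -1.000e-01 -7.300e+00] F stage [0.4 0.5] 0.3 w 63.9
```

View pics/w2.png

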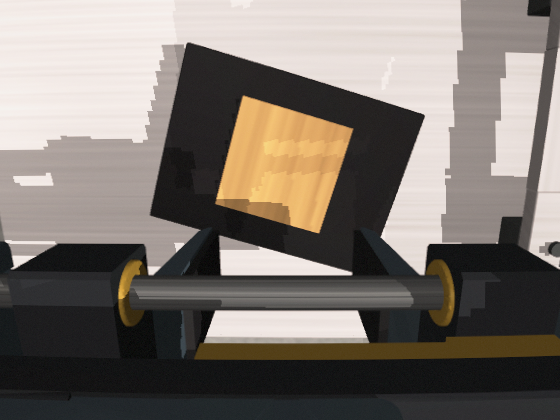

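The carrier is still turned and the right finger is just reaching its corner at about (380,260). I'll measure it in this view before carrying on.

Run:
```python
from h import *
f=load('w2');R=S['R'];t=S['t']
for p in[(188,42),(424,115),(150,215),(352,271)]: print(R.T@(at(f,p,44)[:2]-t))
P=np.array([[x,y] for x in(-91-39,-91+39) for y in(-84,-68,-52)])
print(proj(f,np.c_[P@R.T+t,np.full(6,39)]).round())
```

```text
[-139.79670161   38.36781167]
[-17.36310165   1.92781168]
[-167.01316033  -52.56108569]
[-51.90147627 -86.09599577]
[[219. 264.]
 [218. 238.]
 [217. 212.]
 [351. 264.]
 [352. 239.]
 [353. 212.]]
```

The carrier hasn't moved: its centre is still (-92,-25). By my geometry the finger should already have reached it, so I need to check the tip height and finger shape from the side camera.

Run:
```python
from h import *
f=load('w2');print('cam',ray(f,(280,210)),f['K'],telemetry.state()['ee_pos'],env.tips_ahead)
c,d=ray(f,(280,210));
g=grab('side','side2');im=cv2.resize(g['color'][150:250,180:310,::-1],None,fx=6,fy=6,interpolation=cv2.INTER_CUBIC)
R=S['R'];t=S['t']
for z in(39,58):
  for x in(-130,-91-32,-91+32,-52):
    for y in(-84,-52):
      p=proj(g,[*(R@[x,y]+t),z])[0];cv2.circle(im,tuple(int(v) for v in (p-[180,150])*6),3,(0,0,255) if z==39 else (0,255,0),-1)
cv2.imwrite('pics/v3.png',im)
```

```text
cam (array([568.40648043, 100.52208302, 247.39644281]), array([-0.23610313,  0.0572167 , -0.97017372])) [[376.5850344    0.         285.99906386]
 [  0.         376.5850344  210.49207882]
 [  0.           0.           1.        ]] [500.00415667 112.34338133  58.18712758] 19.0
```

View pics/v3.png

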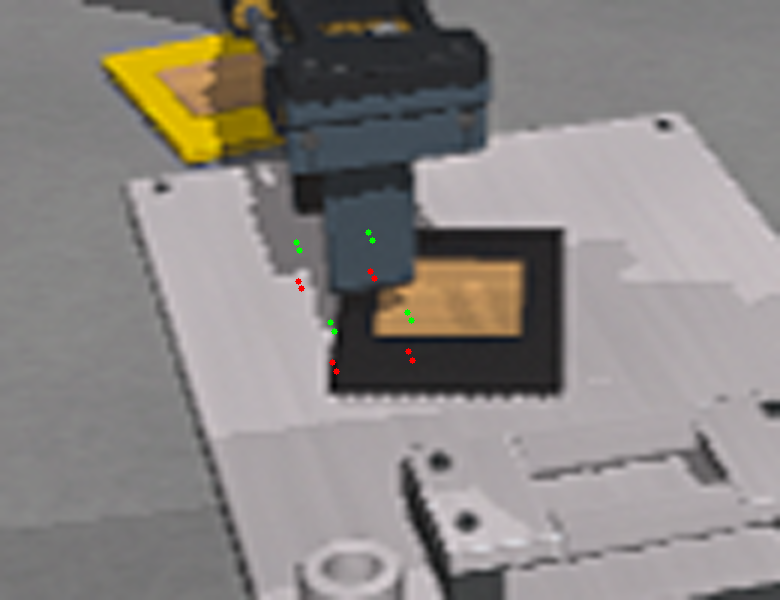

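```bash
python3 - <<'E'
from h import *
f=load('w2');g=load('side2');R=S['R'];t=S['t']
for z in(70,76,80,84,90):
  print(z,'wrist tips',[(R.T@(at(f,p,z)[:2]-t)).round(1) for p in[(217,230),(358,230)]],'side front/back',[(R.T@(at(g,p,z)[:2]-t)).round(1) for p in[(248.5,197.5),(235,198.5)]])
E
python3 -m jog '[[[-1.5,0,0],0,0.7],[[-1.5,0,0],0,0.7],[[-1.5,0,0],0,0.7],[[0,0,0],0,0.7]]'
```

```text
70 wrist tips [array([-124. ,  -53.4]), array([-54.4, -53.3])] side front/back [array([-59.7, -50. ]), array([-64. , -82.7])]
76 wrist tips [array([-122.8,  -51.5]), array([-55.6, -51.5])] side front/back [array([-49.3, -52.3]), array([-53.6, -84.6])]
80 wrist tips [array([-121.9,  -50.3]), array([-56.3, -50.2])] side front/back [array([-42.5, -53.9]), array([-46.6, -85.8])]
84 wrist tips [array([-121.1,  -49.1]), array([-57.1, -49. ])] side front/back [array([-35.5, -55.4]), array([-39.7, -87.2])]
90 wrist tips [array([-119.9,  -47.2]), array([-58.2, -47.2])] side front/back [array([-25.1, -57.7]), array([-29.2, -89.1])]
time_s: 5.92
ee_pos: [449.7, 118.3, 58.0]
ee_rot: [-179.4, 0.1, -7.3]
force: [-0.1, -0.6, 0.7]
gripper_width: 63.7
```

Both views agree: laterally the fingers are where expected (front face = TCP + 16 mm), but the tips are at z≈78, about 20 mm above the reported TCP rather than 19 below. I'll go by what the pictures show, back off, and lower in small steps while watching the force.

```bash
python3 -m jog '[[[-1,0,0],0,0.7],[[0,0,1],0,0.7],[[0,0,1],0,0.7],[[0,0,0.8],0,0.7],[[0,0,0.4],0,0.7],[[0,0,0],0,0.7]]'
python3 - <<'E'
from h import *
where();g=grab('side','side3');im=cv2.resize(g['color'][150:250,180:310,::-1],None,fx=6,fy=6,interpolation=cv2.INTER_CUBIC)
w=grab('wrist','w3')
cv2.imwrite('pics/v4.png',np.hstack([im[:,150:550],cv2.resize(w['color'][120:420,:,::-1],(400,214)).copy() if 0 else cv2.resize(w['color'][100:400,100:460,::-1],(400,600))]))
E
```

```text
time_s: 6.68
ee_pos: [440.2, 120.2, 23.3]
ee_rot: [-179.4, 0.1, -7.3]
force: [0.5, -0.2, 0.5]
gripper_width: 63.8
t 6.675 stage TCP [ -91.2 -128.7] z 23.3 rot [-1.794e+02  1.000e-01 -7.300e+00] F stage [0.1 0.5] 0.5 w 63.8
```

View pics/v4.png

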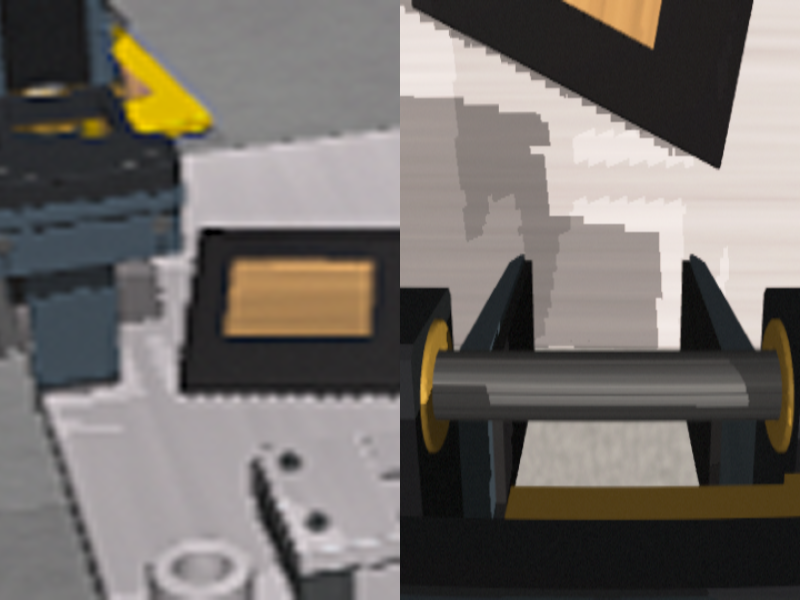

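The side view (left half) puts the near fingertip's bottom-front corner at full-image pixel (225,213.7). The carrier is untouched.

```bash
python3 - <<'E'
from h import *
g=load('side3');R=S['R'];t=S['t']
for z in(34,38,42,46): print(z,[(R.T@(at(g,p,z)[:2]-t)).round(1) for p in[(225,213.5),(211.5,214.5)]])
E
python3 -m jog '[[[0,0,0.3],0,0.7],[[0,0,0],0,0.7]]'
```

```text
34 [array([ -60.3, -109.9]), array([ -64.8, -142.5])]
38 [array([ -53.9, -110.9]), array([ -58.4, -143.2])]
42 [array([ -47.4, -112. ]), array([ -51.9, -144. ])]
46 [array([ -40.9, -113. ]), array([ -45.4, -144.7])]
time_s: 7.02
ee_pos: [440.9, 120.4, 21.0]
ee_rot: [-179.3, -0.1, -7.3]
force: [-0.3, -0.4, 0.8]
gripper_width: 63.6
```

```bash
python3 -m jog '[[[0,0,0.35],0,0.7],[[0.8,0,0],0,0.7],[[0.8,0,0],0,0.7],[[0.6,0,0],0,0.7],[[0.5,0,0],0,0.7],[[0.5,0,0],0,0.7],[[0,0,0],0,0.7]]'
python3 - <<'E'
from h import *
where();g=grab('side','side4');im=cv2.resize(g['color'][150:250,180:310,::-1],None,fx=6,fy=6,interpolation=cv2.INTER_CUBIC)
w=grab('wrist','w4')
cv2.imwrite('pics/v5.png',np.hstack([im[:,150:550],cv2.resize(w['color'][100:400,100:460,::-1],(400,600))]))
E
```

```text
time_s: 7.9
ee_pos: [473.1, 115.4, 16.8]
ee_rot: [-179.4, 0.2, -7.4]
force: [-0.8, 0.5, 0.3]
gripper_width: 64.0
t 7.9 stage TCP [-90.7 -95.5] z 16.8 rot [-179.4    0.2   -7.4] F stage [-0.4 -0.9] 0.3 w 64.0
```

View pics/v5.png

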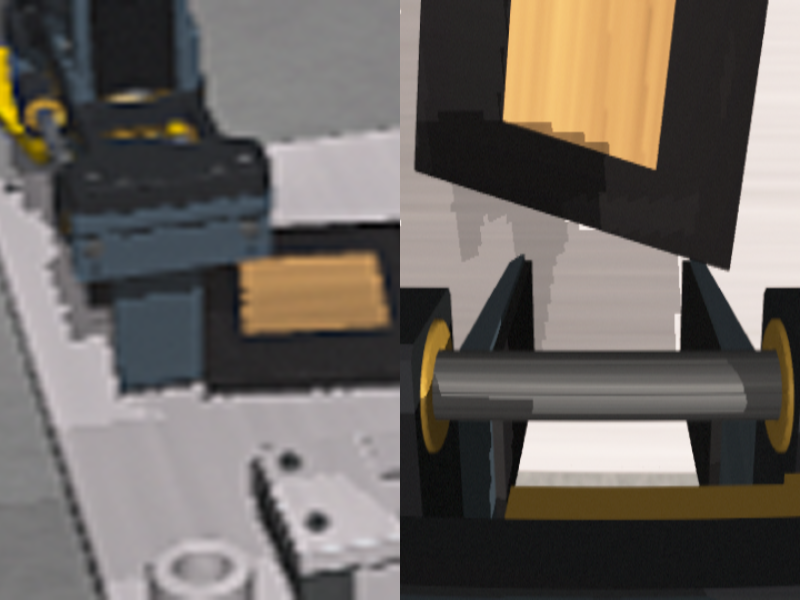

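The finger now bears on the plate's side edge and the carrier is turning toward square, still flat. I'll continue the side push by about 31 mm.

```bash
python3 -m jog '[[[0.5,0,0],0,0.7],[[0.5,0,0],0,0.7],[[0.5,0,0],0,0.7],[[0.5,0,0],0,0.7],[[0.5,0,0],0,0.7],[[0.4,0,0],0,0.7],[[0,0,0],0,0.7]]'
cat >> h.py <<'E'
def carrier(f):
    # tile/plate from any view: black plate polygon fit, z=44
    R=S['R'];t=S['t'];o={}
    hsv=cv2.cvtColor(np.array(f['color']),cv2.COLOR_RGB2HSV);m=cv2.inRange(hsv,(8,90,60),(25,255,255))
    n,l,s,c=cv2.connectedComponentsWithStats(m)
    for i in range(1,n):
        if s[i,4]<60: continue
        cs,_=cv2.findContours((l==i).astype(np.uint8),0,1)
        P=np.array([R.T@(at(f,p[0],46)[:2]-t) for p in cs[0]],np.float32);r=cv2.minAreaRect(P);
        if abs(r[0][1])<130 and -200<r[0][0]<150: print('tile',np.round(r[0],1),np.round(r[1],1),round(r[2],1),'px',c[i].round())
E
python3 - <<'E'
from h import *
where();w=grab('wrist','w5');carrier(w);carrier(load('top0'));carrier(load('w2'))
E
```

```text
time_s: 8.88
ee_pos: [501.4, 111.5, 16.6]
ee_rot: [-179.5, 0.4, -7.3]
force: [-1.9, 0.1, 0.7]
gripper_width: 64.3
t 8.875 stage TCP [-90.3 -66.8] z 16.6 rot [-179.5    0.4   -7.3] F stage [ 0.2 -1.9] 0.7 w 64.3
tile [-1.022e+02 -1.000e-01] [60.1 60.5] 89.9 px [254. 119.]
tile [-163.3  -77.3] [35.3 10.2] 74.9 px [127. 288.]
tile [-16.8 -77.4] [12.4 34.6] 9.8 px [443. 293.]
tile [ -43.5 -106.6] [182.2  12.3] 0.2 px [389. 349.]
tile [-92.9 -25.2] [65.  65.3] 72.4 px [250. 204.]
tile [-92.2 -25.2] [60.4 60.8] 73.4 px [282. 164.]
tile [-184.3  -99.4] [44.2 11.9] 76.3 px [127. 287.]
tile [  0.7 -99.5] [15.6 43.2] 9.7 px [443. 293.]
```

The carrier is now square at stage (-102, 0). I'll back off, lift, move round behind it and turn the tool 90°.

```bash
python3 -m jog '[[[-1,0,0],0,0.7],[[-1,0,0],0,0.7],[[0,0,-3],0,0.7],[[0,0,-3],0,0.7],[[0,-3.5,-2],0,0.7],[[0,-3.5,0],0,0.7],[[0,-3.5,0],0,0.7],[[3,0,0],0,0.7],[[3,0,0],0,0.7],[[2.7,0,0],0,0.7]]'
python3 -m jog '[[[0,0,0],-10,0.7],[[0,0,0],-10,0.7],[[0,0,0],-10,0.7],[[0,0,0],-10,0.7],[[0,0,0],-10,0.7],[[0,0,0],-10,0.7],[[0,0,0],-10,0.7],[[0,0,0],-10,0.7],[[0,0,0],-10,0.7],[[0,0,0],0,0.7]]'
python3 - <<'E'
from h import *
where();w=grab('wrist','w6');carrier(w);carrier(grab('side','side6'))
E
```

```text
time_s: 10.18
ee_pos: [580.8, 212.3, 103.2]
ee_rot: [-179.1, -0.3, -7.1]
force: [0.5, -0.1, -0.2]
gripper_width: 63.6
time_s: 11.42
ee_pos: [579.9, 214.1, 103.6]
ee_rot: [179.2, -1.1, 85.9]
force: [0.7, -0.7, 0.5]
gripper_width: 64.1
t 11.425 stage TCP [-201.9   -1.9] z 103.6 rot [179.2  -1.1  85.9] F stage [0.7 0.8] 0.5 w 64.1
tile [-142.7 -112.2] [10.7 51.2] 83.9 px [124. 292.]
tile [-151.4  117.8] [18.3 50.8] 87.6 px [446. 300.]
tile [-117.3   77.2] [ 40.7 281.9] 2.5 px [356. 342.]
tile [-100.6   -2.1] [63.4 66.5] 89.8 px [263. 196.]
```

```bash
python3 -m jog '[[[0,0.1,0],3,0.7],[[0,0.1,2.5],0,0.7],[[0,0,2.5],0,0.7],[[0,0,2],0,0.7],[[0,0,1],0,0.7],[[0,0,0.5],0,0.7],[[0,0,0],0,0.7]]'
python3 - <<'E'
from h import *
where();g=grab('side','side7');carrier(g)
cv2.imwrite('pics/v6.png',cv2.resize(g['color'][150:280,180:370,::-1],None,fx=4,fy=4,interpolation=cv2.INTER_CUBIC))
E
```

```text
time_s: 12.4
ee_pos: [584.9, 216.3, 18.1]
ee_rot: [179.0, -1.3, 82.0]
force: [-0.8, 0.2, 0.5]
gripper_width: 63.8
t 12.4 stage TCP [-204.8    2.8] z 18.1 rot [179.   -1.3  82. ] F stage [-0.1 -0.9] 0.5 w 63.8
tile [-100.6   -2.1] [63.4 66.5] 89.8 px [263. 196.]
```

View pics/v6.png

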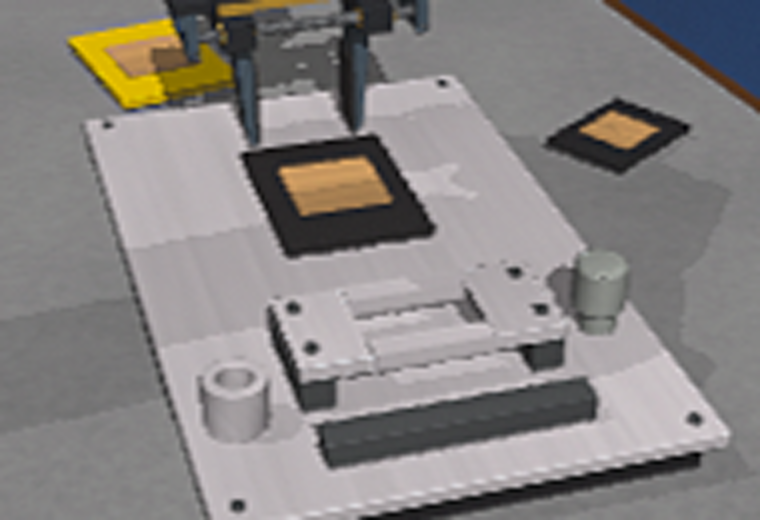

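The fingers stand behind the square carrier, ready for the rear push. I'll push first to just before the bridge and then check.

```bash
python3 -m jog '[[[-0.5,-0.3,0.1],-0.8,0.7],[[-0.8,0,0],0,0.7],[[-0.8,0,0],0,0.7],[[-0.8,0,0],0,0.7],[[-0.8,0,0],0,0.7],[[-0.8,0,0],0,0.7],[[-0.8,0,0],0,0.7],[[-0.8,0,0],0,0.7],[[-0.8,0,0],0,0.7],[[0,0,0],0,0.7]]'
python3 - <<'E'
from h import *
where();g=grab('side','side8');carrier(g);carrier(grab('wrist','w8'))
E
```

```text
time_s: 13.7
ee_pos: [575.0, 145.4, 18.5]
ee_rot: [178.6, -1.6, 82.7]
force: [-0.1, 0.8, 1.5]
gripper_width: 63.8
t 13.7 stage TCP [-133.2    1.9] z 18.5 rot [178.6  -1.6  82.7] F stage [-0.8 -0.2] 1.5 w 63.8
tile [-47.5  -0.6] [66.5 62.7] 0.2 px [269. 206.]
tile [-120.7  -73.6] [ 6.1 33. ] 80.8 px [124. 292.]
tile [-118.2   79. ] [33.8  6.9] 7.4 px [449. 293.]
tile [-89.4  50.2] [185.7  11.8] 89.0 px [391. 349.]
```

```bash
python3 -m jog '[[[-0.8,0,0.1],0,0.7],[[-0.8,0,0],0,0.7],[[-0.8,0,0],0,0.7],[[-0.8,0,0],0,0.7],[[-0.8,0,0],0,0.7],[[-0.8,0,0],0,0.7],[[0,0,0],0,0.7]]'
python3 - <<'E'
from h import *
where();g=grab('side','side9');carrier(g);carrier(grab('wrist','w9'))
E
python3 -m jog '[[[-0.8,0,0.1],0,0.7],[[-0.8,0,0],0,0.7],[[-0.8,0,0],0,0.7],[[-0.8,0,0],0,0.7],[[-0.8,0,0],0,0.7],[[-0.8,0,0],0,0.7],[[0,0,0],0,0.7]]'
python3 - <<'E'
from h import *
where();g=grab('side','side10');carrier(g);carrier(grab('wrist','w10'))
E
```

```text
time_s: 14.68
ee_pos: [570.8, 98.3, 17.5]
ee_rot: [178.3, -1.9, 82.7]
force: [1.7, 2.3, 1.6]
gripper_width: 63.8
t 14.675 stage TCP [-85.9   3.6] z 17.5 rot [178.3  -1.9  82.7] F stage [-2.5  1.4] 1.6 w 63.8
tile [-7.2  1.4] [62.2 51.6] 89.5 px [275. 214.]
tile [-73.9 -71.4] [ 6.  32.5] 80.9 px [124. 292.]
tile [-70.7  79.9] [33.8  8.1] 3.6 px [448. 295.]
tile [-42.5  51.7] [184.8  11.7] 88.8 px [390. 349.]
time_s: 15.65
ee_pos: [566.0, 53.3, 16.0]
ee_rot: [178.2, -2.2, 82.7]
force: [-0.9, 0.1, 0.3]
gripper_width: 64.3
t 15.65 stage TCP [-40.6   4.5] z 16.0 rot [178.2  -2.2  82.7] F stage [ 0.  -0.9] 0.3 w 64.3
tile [-187.6   28.1] [20.8 93. ] 4.6 px [264. 179.]
tile [62.6  2.5] [23.3 61.1] 0.2 px [284. 229.]
tile [-29.3 -70. ] [ 5.9 32.2] 81.1 px [124. 292.]
tile [-25.8  79.7] [33.5  8. ] 3.6 px [448. 295.]
tile [ 1.8 51.8] [182.8  11.6] 88.7 px [390. 349.]
```

The carrier is under the bridge with y≈2 and no jam. I'll do the last 35 mm slowly.

```bash
python3 -m jog '[[[-0.6,-0.1,-0.1],0,0.7],[[-0.6,0,0],0,0.7],[[-0.5,0,0],0,0.7],[[-0.5,0,0],0,0.7],[[-0.4,0,0],0,0.7]]'; python3 -c "from h import *;where()"
python3 -m jog '[[[-0.3,0,0],0,0.7],[[-0.3,0,0],0,0.7],[[-0.3,0,0],0,0.7]]'; python3 -c "from h import *;where()"
```

```text
time_s: 16.38
ee_pos: [561.1, 27.9, 15.8]
ee_rot: [178.3, -2.4, 82.7]
force: [0.5, 4.4, 3.1]
gripper_width: 63.7
t 16.375 stage TCP [-14.9   2.8] z 15.8 rot [178.3  -2.4  82.7] F stage [-4.4 -0.1] 3.1 w 63.7
time_s: 16.75
ee_pos: [560.6, 22.8, 15.9]
ee_rot: [178.2, -2.9, 82.5]
force: [2.5, 20.1, 1.4]
gripper_width: 63.7
t 16.75 stage TCP [-9.7  3. ] z 15.9 rot [178.2  -2.9  82.5] F stage [-20.2  -0.1] 1.4 w 63.7
```

The resistance has risen to 20 N about where the stop should be. One more nudge, then a look.

```bash
python3 -m jog '[[[-0.3,0,0],0,0.7],[[-0.3,0,0],0,0.7]]'
python3 - <<'E'
from h import *
where();g=grab('side','side11');carrier(g);w=grab('top','top11');grab('wrist','w11')
a=cv2.resize(g['color'][180:280,220:370,::-1],(480,320),interpolation=cv2.INTER_CUBIC)
b=cv2.resize(w['color'][150:270,260:365,::-1],(280,320),interpolation=cv2.INTER_CUBIC)
cv2.imwrite('pics/v7.png',np.hstack([a,b]))
E
```

```text
time_s: 17.0
ee_pos: [560.7, 23.1, 16.1]
ee_rot: [178.2, -3.4, 82.4]
force: [1.2, 15.3, 2.7]
gripper_width: 63.6
t 17.0 stage TCP [-10.1   3.1] z 16.1 rot [178.2  -3.4  82.4] F stage [-15.3  -0.7] 2.7 w 63.6
tile [-148.1   26.7] [19.  94.9] 6.8 px [267. 186.]
tile [62.8  1.8] [61.8 23.8] 89.3 px [284. 229.]
```

View pics/v7.png

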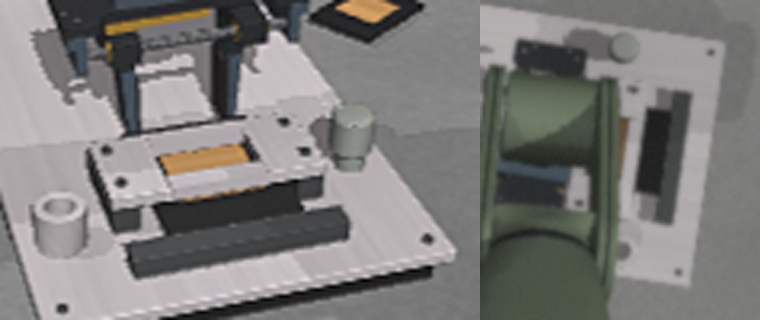

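The carrier is through the bridge and at or near the bar, and the barrel and collar are undisturbed. I'll withdraw the fingers and measure with an unobstructed view.

```bash
python3 -m jog '[[[1,0,0],0,0.7],[[2,0,0],0,0.7],[[2,0,0],0,0.7],[[3,0,0],0,0.7],[[0,0,-3],0,0.7],[[0,0,-4],0,0.7],[[0,0,-4],0,0.7],[[4,0,0],0,0.7],[[4,0,0],0,0.7],[[0,0,0],0,0.7]]'
python3 - <<'E'
from h import *
where();g=grab('side','side12');carrier(g);w=grab('top','top12');r=grab('wrist','w12')
a=cv2.resize(w['color'][150:270,260:365,::-1],(350,400),interpolation=cv2.INTER_CUBIC)
b=cv2.resize(r['color'][:320,60:420,::-1],(450,400),interpolation=cv2.INTER_CUBIC)
cv2.imwrite('pics/v8.png',np.hstack([a,b]))
E
```

```text
time_s: 18.4
ee_pos: [574.2, 170.6, 131.8]
ee_rot: [178.7, -2.2, 82.6]
force: [0.2, -1.5, -0.6]
gripper_width: 63.8
t 18.4 stage TCP [-158.   -2.] z 131.8 rot [178.7  -2.2  82.6] F stage [1.5 0.4] -0.6 w 63.8
tile [62.9  1.8] [23.9 62. ] 0.1 px [284. 229.]
```

View pics/v8.png

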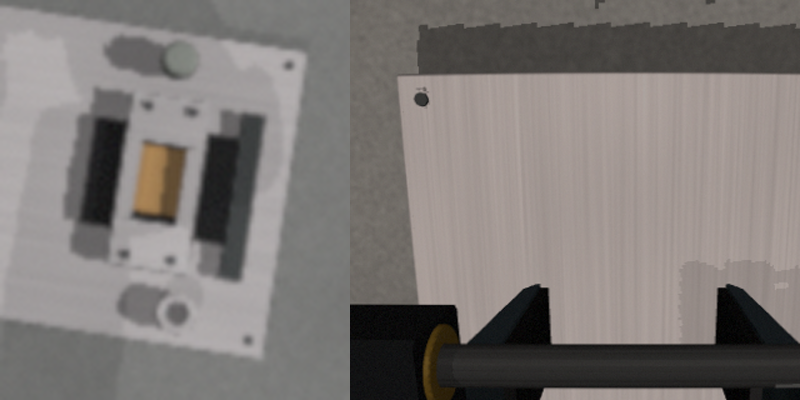

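Run:
```python
from h import *
f=load('top12');R=S['R'];t=S['t'];G=cv2.cvtColor(np.array(f['color']),cv2.COLOR_RGB2GRAY).astype(np.float32)
def prof(xs,y,z):
    p=proj(f,np.c_[np.array([[x,y] for x in xs])@R.T+t,np.full(len(xs),z)]).astype(np.float32)
    return cv2.remap(G,p[:,0].reshape(1,-1),p[:,1].reshape(1,-1),1)[0].astype(int)
xs=np.arange(-2,24,2);print(xs)
for y in(-35,0,35): print('rear',y,prof(xs,y,44))
xs=np.arange(120,172,3);print(xs)
for y in(-35,0,35,62): print('front',y,prof(xs,y,45))
ys=np.arange(-64,66,4);print(ys);P=[prof([20],y,44)[0] for y in ys];print(P)
carrier(f)
```

```text
[-2  0  2  4  6  8 10 12 14 16 18 20 22]
rear -35 [105 103 102 102  97  87  67  50  37  32  30  27  23]
rear 0 [104 103 102 102  98  92  70  51  35  34  32  30  29]
rear 35 [110 102 101 100  97  88  70  51  38  32  30  29  26]
[120 123 126 129 132 135 138 141 144 147 150 153 156 159 162 165 168 171]
front -35 [ 34  33  33  32  32  33  40  57  67  69  69  70  82 116 153 169 171 171]
front 0 [ 30  31  30  29  30  30  35  47  58  61  62  63  77 113 152 167 170 169]
front 35 [ 32  29  30  32  31  31  37  51  59  60  61  62  70 104 143 155 155 156]
front 62 [130 108 100 101 101  96  80  65  62  61  60  62  76 109 142 157 159 159]
[-64 -60 -56 -52 -48 -44 -40 -36 -32 -28 -24 -20 -16 -12  -8  -4   0   4
   8  12  16  20  24  28  32  36  40  44  48  52  56  60  64]
[np.int64(101), np.int64(101), np.int64(101), np.int64(101), np.int64(90), np.int64(57), np.int64(33), np.int64(28), np.int64(28), np.int64(31), np.int64(29), np.int64(30), np.int64(29), np.int64(28), np.int64(27), np.int64(27), np.int64(30), np.int64(28), np.int64(29), np.int64(27), np.int64(30), np.int64(30), np.int64(28), np.int64(27), np.int64(28), np.int64(29), np.int64(27), np.int64(28), np.int64(41), np.int64(79), np.int64(100), np.int64(102), np.int64(100)]
tile [74.1  1.5] [62.4 35.3] 90.0 px [307. 204.]
```

The rear edge is at x≈10.3 at all three y samples, so it is square. The bar face is at ≈139.5 with no bright gap, y≈+2, and the barrel and collar pixels match the first picture. Handing in.

```bash
python3 -c "
from workcell import job_done; print(job_done())"
```

```text
the job is handed in; nothing more can be done
None
```

The carrier is under the bridge with its front edge on the stop bar, and the job was handed in at about 18.5 s of the 58 s allowed. No verdict is reported.

I pushed the carrier's side edge with both fingers to square and centre it. Then I went round behind, pushed its rear edge under the bridge until the resistance reached about 20 N, and withdrew.

**Last checks, from the top camera:**

| Item | Measured | Expected |
|---|---|---|
| Rear edge, stage x | about 10.3 mm at y = -35, 0 and 35 | 10 mm |
| Bar face, stage x | about 139.5 mm, no visible gap to the carrier | 140 mm |
| Side offset | about +2 mm | within ±12 mm |
| Angle to the stage | about 0° | within 0.06 rad |

- **Bystanders:** the barrel and collar were within about a pixel (3 mm) of where they started. I did not re-measure the screwdriver, but the fingers never went near it on the stage.
- **Clearance:** the fingers ended about 70 mm above the carrier and well behind it, with no real force on them.

**What disagreed:**
- **Fingertip height:** in the pictures the tips were about 20 mm above the reported TCP, not 19 mm below it as stated. My first side push therefore passed over the plate without touching it, and I set the height from the images after that.
- **Final push:** it stopped with the reported TCP at x = -10 mm rather than the expected -6 mm. The tool had tilted about 3° by then, and the top view showed the carrier home.
- **Side camera:** its estimate of the tile was partly hidden by the bridge, so I did not use it at the end.

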